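# Index the coffee carousel and lock it

### The job

On the coffee carousel, turn the round top slowly and gently by its upright wooden post, feeling for the place where the notch in its brass rim comes under the red-headed drop pin and the pin falls home, and do not force it once the pin holds. Then swing the brass keeper lever by its black knob, again gently, over the pin's head until it meets its stop, and let go. Do not touch or upset the moka pot, the cups or the sugar dispenser riding on the carousel, and leave the other things on the shelf where they are.

Things in the scene. Friction and masses are not known exactly. Their poses are not given: they have to be found in the camera images.
- guide (a point): mouth of the guide hole of the drop pin, on the bracket, 160 mm off the carousel axis, 56 mm above the shelf.
- stand: fixed stand of the carousel; origin on the carousel's vertical axis at the shelf surface, z up. Its -y side carries a dark steel bracket 36 mm wide reaching from 141 to 218 mm off the axis, top 56 mm above the shelf, overhanging the rim of the turning top and guiding the drop pin.
- post (a point): centre of the top end of the upright round wooden post, rigid on the turning top, used to push it round: 16 mm diameter, 36 to 86 mm above the shelf, 125 mm off the axis, 110 degrees counter-clockwise from the turning top's own +x. 25 mm or more are free all round it; things riding near it on the disc stay within 100 mm of the axis.
- pin: loose drop pin in the bracket's guide: steel shaft 10 mm diameter with ball nose, red head 18 mm diameter and 10 mm high, 40 mm long overall; origin at the nose, z up. It rides on the rim with its nose 36 mm above the shelf and, when the notch comes under it, falls by its own weight about 10 mm until the head sits on the bracket (nose 26 mm above the shelf).
- keeper (a joint): angle of the brass keeper lever about its vertical pivot on the bracket, 205 mm off the carousel axis at the stand's -y side, rad: 0 open, counter-clockwise from above to a hard stop at 1.2, where its inner end covers the fallen pin's head. Starts at 0 to 0.25. A raised pin blocks it. Slight friction (0.7 N at the knob), stays where left; over 15 N of push spoils it.
- keeper_knob (a point): centre of the top end of the upright black knob on the keeper's outer arm: 12 mm diameter, standing 36 mm above the arm (from 74 to 110 mm above the shelf), 60 mm from the pivot. With the keeper at its stop the knob lies straight outward from the carousel axis, 265 mm off it.
- trivet (a point): centre of the upper face of the dark silicone trivet fixed on the turning top, 92 mm diameter, 42 mm above the shelf, 55 mm off the axis at the top's -x side.
- pot: red moka pot, 160 mm tall, 84 mm diameter at the foot, 0.45 kg, standing loose on the trivet; origin under its centre, black handle on its -x side reaching 78 mm out.
- cups: two stacked espresso cups (one piece), 60 mm diameter, 76 mm tall, standing loose on the turning top; origin under the centre.
- sugar: glass sugar dispenser, 60 mm diameter, about 108 mm tall with spout, standing loose on the turning top; origin under the centre.
- coffee_tin: coffee tin, 76 mm diameter, 110 mm tall, loose on the shelf, bystander; origin under the centre.
- milk_jug: steel milk jug with handle, 72 mm diameter, 90 mm tall, loose on the shelf, bystander; origin under the centre.
- biscuit_jar: amber glass jar, 84 mm diameter, 130 mm tall, loose on the shelf, bystander; origin under the centre.
- spoon: wooden stirring spoon, 190 mm long along its x, lying on the shelf, bystander; origin under it.
- carousel: turning top: disc 344 mm wide, 12 mm thick, top face 36 mm above the shelf; origin on the axis at shelf level, turning with it. Index is near the stand's own heading, within 0.2 rad either way; starts 0.5 to 1.2 rad clockwise of that heading (from above). Turns freely, friction 0.12 N m, stays where left; only the fallen pin blocks it, push force then rising. More than 8 N on the pin spoils it.
- mark (a point): outer end of the red stripe on the disc, at the top's -y side, 149 mm off the axis. The notch is in the brass rim beside it, at 160 mm radius, up to 32 mm along the rim either way: the rim's setting differs each time. Notch: open outward and through, 13.5 mm wide. The pin drops if the notch is under it within about 1.5 mm and the rim moves slowly (under 30 mm/s); else it rides over.
Mind the look-alikes: they are no part of the job. Of the things that look like the pot, the largest one is meant.

How it is judged:
By the outcome, as a careful person would: the job done as asked, in the order asked, and still so for the second after the job is handed in, with the robot touching nothing.
It also fails if it takes over 72 s, if anything falls off the work surface, if the arm or the gripper's body presses on something with over 40 N, if the wrist force passes 120 N, or if a joint passes its speed limit or range.

### The arm

A 6-joint arm with a two-finger parallel gripper is mounted at the origin on the work surface. World frame = base frame: x ahead of the robot, y to its left, z up, the work surface at z = 0. Lengths are in m, angles in rad, forces in N, time in s.
With the tool pointing down it reaches from about 0.375 to 0.9 m from the base axis. Payload 3.1 kg.
Tool frame: the origin (TCP) lies between the finger pads; the fingertips stand manip.finger_overhang ahead of it and the grasp point (between the pads) lies 5 mm behind it (manip.finger_overhang is the distance from the TCP to the fingertips, in m); z points along the fingers, y is the line along which they close (so a half turn about z gives the same grasp; the last joint's range is limited). The gripper opens to 85 mm and grips with 20 to 120 N. Pads are 22 mm wide; open, the fingers measure 114 mm over their backs; the gripper's body (76 mm by 85 mm) begins 54 mm behind the grasp point. The pads swing forward as they close: fully open they stand 13 mm farther back than shut.
Start: joints at [1.006, 0.527, 1.433, -0, 1.181, -0.178], TCP at [0.235, 0.579, 0.207] pointing down, gripper open.
Joint ranges: [-3.08, 3.08], [-0.75, 2.2], [0.22, 2.44], [-1.43, 4.57], [0, 2.65], [-2.85, 2.85]. Speed limits (rad/s): [2.79, 2.79, 3.14, 3.14, 3.14, 3.14].

### API

Orientations are given as a unit quaternion [x, y, z, w].
In Python, from station import manip gives the robot as it stands.
- The arm moves only by the tool drive_tool, never from a script. Its argument "plan" is a list of rows, each a list of 7 numbers: the shift along the tool's x, y, z in m, then the turn, a rotation vector about the tool's x, y, z in degrees, then the opening, from -1 (shut) to 1 (fully open). In form: [[x, y, z, wx, wy, wz, gripper], ...]. A call has 1 to 10 rows; each row shifts and turns the commanded pose from where the row before left it, along the tool's axes as they then stand; what a row does not reach is not made up. A row lasts 1/10 s, in which the tool goes at most 50 mm and 8.59 degrees, less where a joint would pass 70% of its speed; a pose out of reach is approached as far as the arm can. A call is refused whole if a number of a shift passes 0.05 or a number of a turn 8.59, either way. A call with a gripper value outside its range is refused whole. The fingers move at their own pace and stop on an object; "newtons" is the grip in N (left out, the last holds). Time passes only in rows, so rows that do not move let the fingers close. It gives the time, the measured TCP pose, the force, the opening and the grip force at its end, in the units of the state.
- manip.sense(): the state, without advancing time (a new reading comes with each control period).
- manip.snapshot(name): name is "scene" or "side" or "wrist"; returns a dict with "image" (480x640x3 uint8, red, green, blue), "z_map" (480x640 float32, m along the optical axis (not along the pixel's ray), 0 where there is no reading), "fov_y" (degrees; the focal length in pixels is half the picture's height over the tangent of half this angle, whatever the lens; pixels are square), "cx", "cy" (the principal point, pixels), "extrinsics" (4x4, takes a point from camera to world coordinates); the wrist camera has in their place "mount" (4x4, takes a point from camera to tool coordinates, whose origin is the TCP and whose axes are the flange's). Camera axes: x right, y up, looking along -z (the intrinsics and any distortion apply to the point x, -y, -z); pixel columns grow to the right and rows downward; lengths in m; the calibration is good to about 2 mm. A picture is of the moment at which its call begins: read the wrist's pose just before it.
- manip.sign_off(): hands the job in; it is judged then, once.
The state is a dict: "t": time; "q": joint angles; "qd": joint speeds; "tau": joint torques, N m; "tcp_pos": TCP position; "tool_rot": TCP orientation; "force": force on the tool from outside, world axes, zero at the start; "ft_torque": the same for the moment, N m; "finger_gap": opening from 0.0 (shut) to 1.0 (fully open); "gripper_force": force on a finger pad.
Only numpy, scipy, OpenCV 4.12 (cv2) and the standard library are available. Lean on these libraries where they do the work, as an engineer would, in place of code of your own. Each camera call takes 0.05 s, during which the arm holds its last target. There are 200 camera calls.

## Working session

There is one attempt and no reset: what is moved stays moved. The work goes in short steps, Python scripts to look and compute and a tool call to move; the robot and the scene stay as the last step left them, time stands still between calls to the robot, and variables do not carry over. Pictures are saved under pics/ and viewed, at most 10 in all, crops included, and the job is handed in when it is done.

Besides the shell and the picture viewer there is one more tool, called after "Emit:" as name(argument=value, ...), one argument or row to a line, values as JSON. drive_tool: Moves the arm, as the interface text tells. Its arguments: {"type":"object","properties":{"plan":{"type":"array"},"newtons":{"type":"number"}},"required":["plan"]}

```bash
mkdir -p pics; cat > h.py <<'E'
import numpy as np, cv2
from station import manip
def shot(n):
    s=manip.snapshot(n); np.save(f'pics/{n}.npy',s,allow_pickle=True); return s
def world(s,u,v,z=None,ext=None):
    E=np.array(s['extrinsics']) if ext is None else ext
    f=240/np.tan(np.radians(s['fov_y'])/2)
    d=np.array([(u-s['cx'])/f,-(v-s['cy'])/f,-1.])
    R,t=E[:3,:3],E[:3,3]
    if z is None: return t+R@(d*s['z_map'][int(round(v)),int(round(u))])
    w=R@d; return t+w*(z-t[2])/w[2]
E
python3 - <<'E'
from h import *
for n in ('scene','side'):
    s=shot(n); cv2.imwrite(f'pics/{n}0.png',s['image'][:,:,::-1]); print({k:v for k,v in s.items() if k not in('image','z_map')})
st=manip.sense(); print(st, manip.finger_overhang)
E
```

```text
{'fov_y': 54.22222309232914, 'cx': 318.2867068205218, 'cy': 238.99111198045105, 'extrinsics': array([[-0.37805064, -0.69318104,  0.61365933,  1.1579303 ],
       [ 0.92575049, -0.28877165,  0.24412491,  0.27117789],
       [ 0.00798466,  0.660387  ,  0.75088299,  0.90264932],
       [ 0.        ,  0.        ,  0.        ,  1.        ]])}
{'fov_y': 44.839114588698784, 'cx': 318.355735793096, 'cy': 240.78617529608323, 'extrinsics': array([[ 0.96416173, -0.19545271,  0.17941684,  0.79237526],
       [ 0.26525833,  0.69612429, -0.66711992, -1.03998774],
       [ 0.00549398,  0.69080331,  0.72302186,  1.19751981],
       [ 0.        ,  0.        ,  0.        ,  1.        ]])}
{'t': 0.1, 'q': array([ 1.00654171e+00,  5.28372914e-01,  1.43376696e+00, -2.59889974e-06,
        1.18136990e+00, -1.78531258e-01]), 'qd': array([ 0.00016451, -0.00044289, -0.0031068 , -0.00083143,  0.00051522,
       -0.00018047]), 'tau': array([ 2.97511478e-04, -4.43301737e+01, -1.78586823e+01, -2.47050839e-04,
        3.92108792e-03, -6.09476842e-06]), 'tcp_pos': array([0.23476744, 0.57850186, 0.20593397]), 'tool_rot': array([ 1.91667726e-01,  9.81459405e-01, -8.93645948e-04, -3.46755571e-04]), 'force': array([-0.78644486, -0.38158799,  0.96568956]), 'ft_torque': array([-0.0551388 , -0.01001309,  0.03555128]), 'gripper_force': 0.0, 'finger_gap': 1.0030128512044219} 0.014
```

View pics/scene0.png

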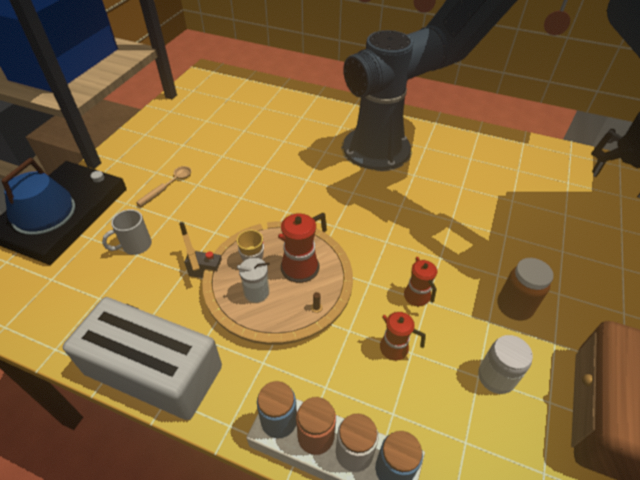

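View pics/side0.png

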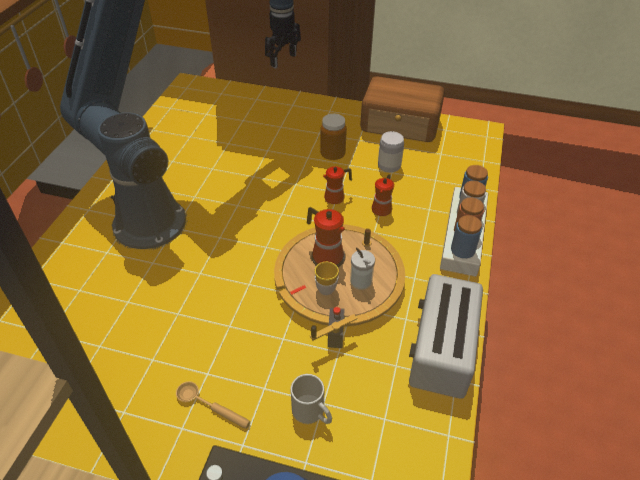

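The scene view shows the carousel centred near (278,281), the post at (317,300), the pin and bracket near (208,258) and the knob near (184,232). In the side view the post is at (367,236), the red stripe at (297,290), the pin at (337,312) and the knob at (314,331). I'll enlarge the side view and fit the disc from depth.

```bash
python3 - <<'E'
from h import *
from scipy.optimize import least_squares
for n,(x0,x1,y0,y1) in {'side':(265,415,200,360),'scene':(170,360,205,350)}.items():
    s=np.load(f'pics/{n}.npy',allow_pickle=True).item()
    f=240/np.tan(np.radians(s['fov_y'])/2)
    v,u=np.mgrid[y0:y1,x0:x1]; d=s['z_map'][y0:y1,x0:x1]
    P=np.stack([(u-s['cx'])/f*d,-(v-s['cy'])/f*d,-d],-1)@s['extrinsics'][:3,:3].T+s['extrinsics'][:3,3]
    m=(abs(P[...,2]-.036)<.006)&(d>0)
    Q=P[m]; print(n,m.sum(),np.median(Q[:,2]),Q.min(0),Q.max(0))
    h=cv2.convexHull(Q[:,:2].astype(np.float32))[:,0]
    r=least_squares(lambda p:np.hypot(h[:,0]-p[0],h[:,1]-p[1])-p[2],[*h.mean(0),.172],loss='soft_l1',f_scale=.003); print(r.x,len(h))
    r=least_squares(lambda p:np.hypot(h[:,0]-p[0],h[:,1]-p[1])-.172,h.mean(0),loss='soft_l1',f_scale=.002); print(r.x)
s=np.load('pics/side.npy',allow_pickle=True).item()
cv2.imwrite('pics/sidec.png',cv2.resize(s['image'][205:355,265:415,::-1],None,fx=4,fy=4,interpolation=cv2.INTER_CUBIC))
s=np.load('pics/scene.npy',allow_pickle=True).item()
cv2.imwrite('pics/scenec.png',cv2.resize(s['image'][205:345,170:360,::-1],None,fx=4,fy=4,interpolation=cv2.INTER_CUBIC))
E
```

```text
side 7231 0.03713345439470017 [ 0.41307491 -0.27324488  0.0300034 ] [0.75706671 0.24127674 0.04199977]
[ 0.58545355 -0.05615989  0.17402833] 34
[ 0.58557771 -0.05858926]
scene 10371 0.03573927676539701 [ 0.41677271 -0.26407123  0.03001277] [0.75982768 0.11676014 0.04199313]
[ 0.58653769 -0.05641529  0.17332802] 54
[ 0.58675868 -0.05551939]
```

View pics/sidec.png

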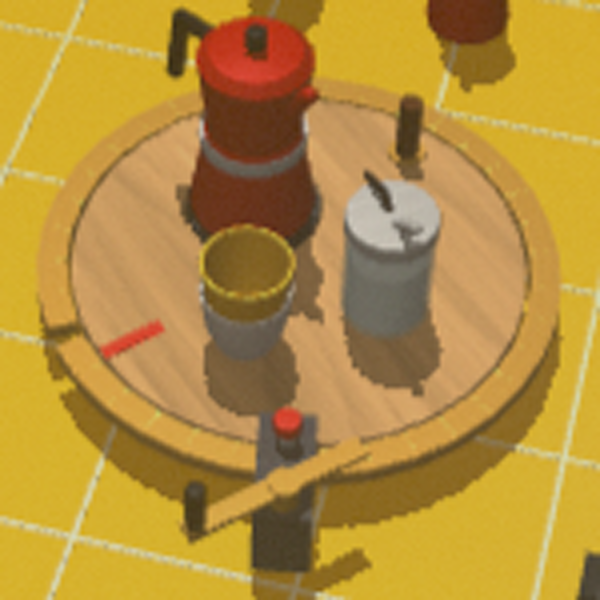

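View pics/scenec.png

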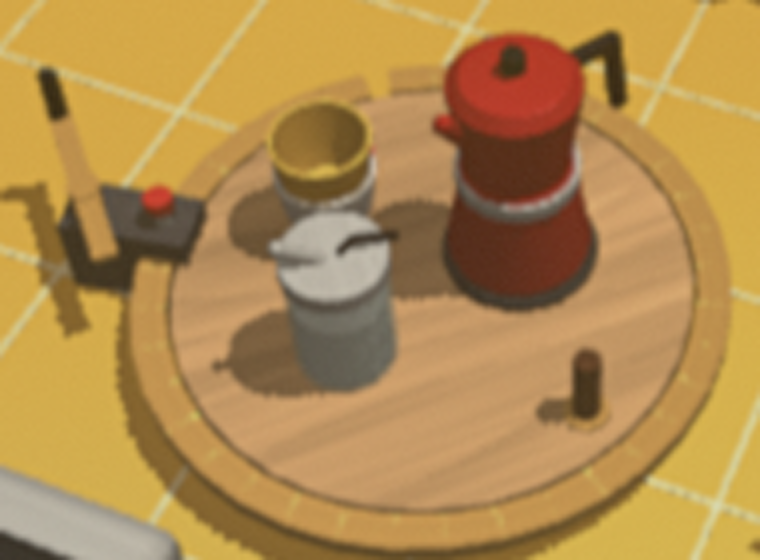

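The enlarged side crop shows the post top at (411,101), the notch in the rim at (64,332), the stripe's outer end at (104,352), the pin head at (288,417) and the knob top at (195,490). The scene crop has the notch at (379,84), the post at (587,357), the pin at (157,192) and the knob at (45,72).

```bash
python3 - <<'E'
from h import *
S={n:np.load(f'pics/{n}.npy',allow_pickle=True).item() for n in('side','scene')}
g=lambda n,u,v,z: world(S[n],(265 if n=='side' else 170)+u/4-.4,205+v/4-.4,z)[:2]
c=np.array([.5862,-.0568])
for k,a,b,z in [('post',(411,101),(587,357),.086),('postbase',(408,155),(586,412),.036),('notch',(64,332),(379,84),.036),('mark',(104,352),None,.036),('pin',(288,415),(157,190),.076),('knob',(195,490),(45,74),.110),('pivot',(286,486),(90,197),.074)]:
    for n,p in(('side',a),('scene',b)):
        if p is None: continue
        w=g(n,*p,z)-c; print(k,n,(w+c).round(4),'r',np.hypot(*w).round(4),'ang',np.degrees(np.arctan2(w[1],w[0])).round(2))
E
```

```text
post side [0.6328 0.0605] r 0.1262 ang 68.35
post scene [0.6344 0.06  ] r 0.1263 ang 67.59
postbase side [0.6346 0.0582] r 0.1248 ang 67.2
postbase scene [0.636  0.0604] r 0.1273 ang 66.97
notch side [ 0.455  -0.1545] r 0.1636 ang -143.34
notch scene [ 0.4603 -0.1532] r 0.1585 ang -142.56
mark side [ 0.4845 -0.1632] r 0.1471 ang -133.71
pin side [ 0.6157 -0.2096] r 0.1557 ang -79.06
pin scene [ 0.6155 -0.2135] r 0.1594 ang -79.39
knob side [ 0.5833 -0.3003] r 0.2435 ang -90.68
knob scene [ 0.5871 -0.2986] r 0.2418 ang -89.79
pivot side [ 0.627  -0.2587] r 0.206 ang -78.59
pivot scene [ 0.6334 -0.2472] r 0.1962 ang -76.08
```

```bash
cat >> h.py <<'E'
from scipy.spatial.transform import Rotation as Ro
def P(n):
    s=np.load(f'pics/{n}.npy',allow_pickle=True).item(); f=240/np.tan(np.radians(s['fov_y'])/2)
    v,u=np.mgrid[0:480,0:640]; d=s['z_map']
    return np.stack([(u-s['cx'])/f*d,-(v-s['cy'])/f*d,-d],-1)@s['extrinsics'][:3,:3].T+s['extrinsics'][:3,3]
C=np.array([.5862,-.0568])
def rel(t,yaw_deg=None):
    """needed shift in tool axes to world point t; turn about tool z to bring tool y to world angle yaw (mod 180)"""
    s=manip.sense(); R=Ro.from_quat(s['tool_rot']); d=R.inv().apply(np.array(t)-s['tcp_pos'])
    y=R.as_matrix()[:,1]; a=np.degrees(np.arctan2(y[1],y[0]))
    print('pos',s['tcp_pos'].round(4),'yang',a.round(2),'shift',d.round(4),'q',s['q'].round(3),'F',s['force'].round(2),'t',s['t'])
    if yaw_deg is not None: print('wz',-((yaw_deg-a+90)%180-90))
E
python3 - <<'E'
from h import *
Q=np.concatenate([P('side').reshape(-1,3),P('scene').reshape(-1,3)])
for lo,hi in((.06,.115),(.115,.21)):
    m=(Q[:,2]>lo)&(Q[:,2]<hi)&(Q[:,0]>.35)&(Q[:,0]<.95)&(Q[:,1]>-.4)&(Q[:,1]<.4)
    g=np.zeros((40,30),np.uint8)
    i=((Q[m,:2]-[.35,-.4])/.02).astype(int); g[i[:,1],i[:,0]]=1
    print(lo); 
    for k in range(39,-1,-1): print('%5.2f'%(-.4+k*.02),''.join('.#'[x] for x in g[k]))
rel([.633,.06,.2],67.8+90)
E
```

```text
0.06
 0.38 ..............................
 0.36 ..............................
 0.34 ..............................
 0.32 ...........................##.
 0.30 .........................#..#.
 0.28 ......####....##.........#.##.
 0.26 .....#####...###...........##.
 0.24 .....####....####...........#.
 0.22 .....####....####........#..#.
 0.20 .......#.....###.........#.##.
 0.18 ..........................###.
 0.16 .........................#..#.
 0.14 .........................#..#.
 0.12 ..........................###.
 0.10 ...........................##.
 0.08 .........................#..#.
 0.06 .............##..........####.
 0.04 .............##...........##..
 0.02 .........##...................
 0.00 ......#.####..................
-0.02 .......#..##..................
-0.04 .......##.##..................
-0.06 ........####..###.............
-0.08 .........##....##......#######
-0.10 ..........##.####......##....#
-0.12 .........########.....##....##
-0.14 .........##.#.........##.....#
-0.16 .........####..........#..#..#
-0.18 ..........##...........#...#.#
-0.20 .............#..
[... 1334 characters left out ...]
#.###......#######
-0.14 .........#..#..........#######
-0.16 .........####..........#######
-0.18 ..........#............#######
-0.20 .......................#######
-0.22 .......................#######
-0.24 .......................#######
-0.26 .......................#######
-0.28 .......................#######
-0.30 .......................#######
-0.32 ...........#...........#######
-0.34 .......................#######
-0.36 ..............................
-0.38 ..............................
-0.40 ..............................
pos [0.2348 0.5785 0.2059] yang 67.9 shift [-0.5641 -0.3306  0.0064] q [ 1.007  0.528  1.434 -0.     1.181 -0.179] F [-0.79 -0.38  0.97] t 0.1
wz -89.9002456010063
```

Emit:
drive_tool(
  plan=[
    [-0.0403, -0.0236, 0, 0, 0, 0, 1],
    [-0.0403, -0.0236, 0, 0, 0, 0, 1],
    [-0.0403, -0.0236, 0, 0, 0, 0, 1],
    [-0.0403, -0.0236, 0, 0, 0, 0, 1],
    [-0.0403, -0.0236, 0, 0, 0, 0, 1],
    [-0.0403, -0.0236, 0, 0, 0, 0, 0],
    [-0.0403, -0.0236, 0, 0, 0, 0, 0],
    [-0.0403, -0.0236, 0, 0, 0, 0, 0],
    [-0.0403, -0.0236, 0, 0, 0, 0, -0.4],
    [-0.0403, -0.0236, 0, 0, 0, 0, -0.4],
  ],
)

```text
t: 1.1
tcp_pos: [0.5203, 0.207, 0.2065]
tool_rot: [0.192, 0.981, -0.0, -0.0]
force: [0.0, -0.2, -0.0]
finger_gap: 0.3
gripper_force: 0.0
```

Emit:
drive_tool(
  plan=[
    [-0.0403, -0.0236, 0, 0, 0, 0, -0.4],
    [-0.0403, -0.0236, 0, 0, 0, 0, -0.4],
    [-0.0403, -0.0236, 0, 0, 0, 0, -0.4],
    [-0.0403, -0.0236, 0, 0, 0, 0, -0.4],
    [0, 0, 0, 0, 0, 8.5, -0.4],
    [0, 0, 0, 0, 0, 8.5, -0.4],
    [0, 0, 0, 0, 0, 8.5, -0.4],
    [0, 0, 0, 0, 0, 8.5, -0.4],
    [0, 0, 0, 0, 0, 8.5, -0.4],
    [0, 0, 0, 0, 0, 8.5, -0.4],
  ],
)

```text
t: 2.1
tcp_pos: [0.6331, 0.0606, 0.2062]
tool_rot: [0.598, 0.801, -0.0, -0.001]
force: [-0.5, 0.4, -1.0]
finger_gap: 0.298
gripper_force: 0.0
```

Emit:
drive_tool(
  plan=[
    [0, 0, 0, 0, 0, 8.5, -0.4],
    [0, 0, 0, 0, 0, 8.5, -0.4],
    [0, 0, 0, 0, 0, 8.5, -0.4],
    [0, 0, 0, 0, 0, 8.5, -0.4],
    [0, 0, 0, 0, 0, 5, -0.4],
    [0, 0, 0, 0, 0, 0, -0.4],
    [0, 0, 0, 0, 0, 0, -0.4],
  ],
)

```text
t: 2.8
tcp_pos: [0.6333, 0.0606, 0.2064]
tool_rot: [0.829, 0.559, -0.0, -0.0]
force: [0.1, -0.0, 0.5]
finger_gap: 0.298
gripper_force: 0.0
```

```bash
python3 - <<'E'
from h import *
rel([.6335,.0603,.084],67.8+90)
st=manip.sense(); s=shot('wrist'); cv2.imwrite('pics/w1.png',s['image'][:,:,::-1]); print(s['mount'],s['fov_y'],s['cx'],s['cy'],st['finger_gap'])
E
```

```text
pos [0.6333 0.0606 0.2064] yang -22.0 shift [-0.0002  0.0005  0.1224] q [-0.08   0.544  1.403 -0.     1.196  0.304] F [ 0.12 -0.04  0.48] t 2.8
wz 0.20444392643537412
[[ 5.68089023e-04  9.53027428e-01  3.02883475e-01  7.83332587e-02]
 [ 9.99999816e-01 -4.77005802e-04 -3.74696263e-04 -2.29192419e-05]
 [-2.12618641e-04  3.02883632e-01 -9.53027523e-01 -1.66367479e-01]
 [ 0.00000000e+00  0.00000000e+00  0.00000000e+00  1.00000000e+00]] 65.96755267203487 320.5380844632671 240.2628427019817 0.2984408143618103
```

View pics/w1.png

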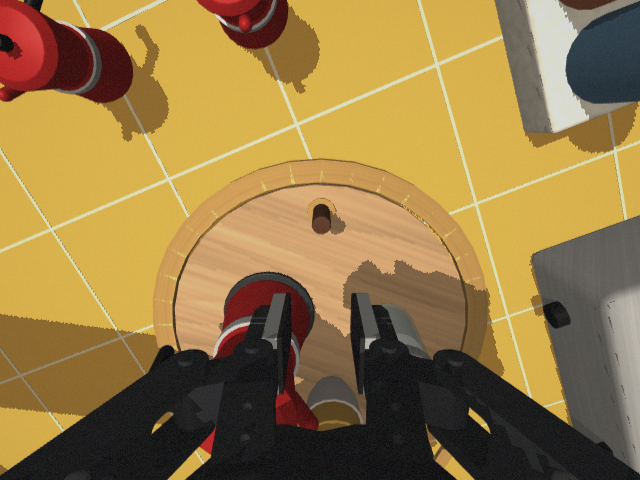

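The wrist view has the post top near (321,226), centred between the fingers. The pot and sugar lie inward of the fingers. I'll check its position with the mount.

```bash
python3 - <<'E'
from h import *
s=np.load('pics/wrist.npy',allow_pickle=True).item(); st=manip.sense()
T=np.eye(4);T[:3,:3]=Ro.from_quat(st['tool_rot']).as_matrix();T[:3,3]=st['tcp_pos']
E=T@s['mount']
print(world(s,321,226,.086,E), world(s,321,208,.036,E))
E
```

```text
[0.63335794 0.05972379 0.086     ] [0.63472162 0.06300319 0.036     ]
```

Emit:
drive_tool(
  plan=[
    [0, 0, 0.04, 0, 0, 0, -0.4],
    [0, 0, 0.04, 0, 0, 0, -0.4],
    [0, 0, 0.02, 0, 0, 0, -0.4],
    [0, 0, 0, 0, 0, 0, -0.4],
  ],
)

```text
t: 3.25
tcp_pos: [0.6306, 0.0608, 0.1031]
tool_rot: [0.829, 0.559, -0.003, -0.003]
force: [-0.8, 0.1, -0.1]
finger_gap: 0.3
gripper_force: 0.0
```

Emit:
drive_tool(
  plan=[
    [0.002, 0, 0.014, 0, 0, 0, -0.4],
    [0, 0, 0.01, 0, 0, 0, -0.4],
    [0, 0, 0, 0, 0, 0, -0.4],
  ],
)

```text
t: 3.55
tcp_pos: [0.6338, 0.0626, 0.0821]
tool_rot: [0.829, 0.559, -0.001, -0.0]
force: [-0.5, -0.0, 0.1]
finger_gap: 0.302
gripper_force: 0.0
```

```bash
python3 - <<'E'
from h import *
rel([.6335,.0603,.080],67.8+90)
# arc plan: gripper yaw follows; per row chord for n deg
for d in (1.2,.8,.4): print(d,'chord y',-.125*2*np.sin(np.radians(d/2)),'x',0)
E
```

```text
pos [0.6338 0.0626 0.0821] yang -22.08 shift [-0.0022  0.0006  0.0021] q [-0.077  0.696  1.501 -0.     0.946  0.309] F [-0.52 -0.02  0.05] t 3.55
wz 0.11747486811214003
1.2 chord y -0.002617946029061448 x 0
0.8 chord y -0.0017453150744903881 x 0
0.4 chord y -0.000872662853805933 x 0
```

Emit:
drive_tool(
  plan=[
    [0, -0.0011, 0, 0, 0, -0.5, -0.4],
    [0, -0.0022, 0, 0, 0, -1, -0.4],
    [0, -0.0022, 0, 0, 0, -1, -0.4],
    [0, -0.0022, 0, 0, 0, -1, -0.4],
    [0, -0.0022, 0, 0, 0, -1, -0.4],
    [0, -0.0022, 0, 0, 0, -1, -0.4],
    [0, -0.0022, 0, 0, 0, -1, -0.4],
    [0, -0.0022, 0, 0, 0, -1, -0.4],
    [0, -0.0022, 0, 0, 0, -1, -0.4],
    [0, -0.0022, 0, 0, 0, -1, -0.4],
  ],
)

```text
t: 4.55
tcp_pos: [0.6143, 0.0689, 0.0828]
tool_rot: [0.78, 0.626, -0.0, 0.0]
force: [0.6, 0.2, 0.1]
finger_gap: 0.299
gripper_force: 0.0
```

```bash
cat >> h.py <<'E'
def pol():
    s=manip.sense(); w=s['tcp_pos'][:2]-C; a=np.degrees(np.arctan2(w[1],w[0])); y=Ro.from_quat(s['tool_rot']).as_matrix()[:,1]
    t=np.array([-np.sin(np.radians(a)),np.cos(np.radians(a))])
    print('r',np.hypot(*w).round(4),'ang',a.round(2),'toolx ang',(np.degrees(np.arctan2(y[1],y[0]))+90).round(2),'z',s['tcp_pos'][2].round(4),'Ft',(s['force'][:2]@t).round(2),'F',s['force'].round(2),'t',s['t'])
E
python3 -c "from h import *;pol()"
```

```text
r 0.1288 ang 77.42 toolx ang 77.48 z 0.0828 Ft -0.58 F [0.63 0.16 0.12] t 4.55
```

Emit:
drive_tool(
  plan=[
    [-0.0002, -0.0022, 0, 0, 0, -1, -0.4],
    [-0.0002, -0.0022, 0, 0, 0, -1, -0.4],
    [-0.0002, -0.0022, 0, 0, 0, -1, -0.4],
    [-0.0002, -0.0022, 0, 0, 0, -1, -0.4],
    [-0.0002, -0.0022, 0, 0, 0, -1, -0.4],
    [-0.0002, -0.0022, 0, 0, 0, -1, -0.4],
    [-0.0001, -0.0022, 0, 0, 0, -1, -0.4],
    [-0.0001, -0.0022, 0, 0, 0, -1, -0.4],
    [-0.0001, -0.0022, 0, 0, 0, -1, -0.4],
    [-0.0001, -0.0022, 0, 0, 0, -1, -0.4],
  ],
)

```text
t: 5.55
tcp_pos: [0.5922, 0.0704, 0.0828]
tool_rot: [0.723, 0.691, 0.0, 0.0]
force: [0.4, -0.2, 0.3]
finger_gap: 0.298
gripper_force: 0.0
```

Emit:
drive_tool(
  plan=[
    [0, -0.0022, 0, 0, 0, -1, -0.4],
    [0, -0.0022, 0, 0, 0, -1, -0.4],
    [0, -0.0022, 0, 0, 0, -1, -0.4],
    [0, -0.0022, 0, 0, 0, -1, -0.4],
    [0, -0.0022, 0, 0, 0, -1, -0.4],
    [0, -0.0022, 0, 0, 0, -1, -0.4],
    [0, -0.0022, 0, 0, 0, -1, -0.4],
    [0, -0.0022, 0, 0, 0, -1, -0.4],
    [0, -0.0022, 0, 0, 0, -1, -0.4],
    [0, -0.0022, 0, 0, 0, -1, -0.4],
  ],
)

```text
t: 6.55
tcp_pos: [0.5703, 0.0697, 0.0828]
tool_rot: [0.659, 0.752, 0.0, -0.0]
force: [0.2, 0.1, 0.6]
finger_gap: 0.299
gripper_force: 0.0
```

```bash
python3 -c "from h import *;pol()"
```

```text
r 0.1275 ang 97.17 toolx ang 97.48 z 0.0828 Ft -0.21 F [0.19 0.13 0.56] t 6.55
```

Emit:
drive_tool(
  plan=[
    [0, -0.0022, 0, 0, 0, -1, -0.4],
    [0, -0.0022, 0, 0, 0, -1, -0.4],
    [0, -0.0022, 0, 0, 0, -1, -0.4],
    [0, -0.0022, 0, 0, 0, -1, -0.4],
    [0, -0.0022, 0, 0, 0, -1, -0.4],
    [0, -0.0022, 0, 0, 0, -1, -0.4],
    [0, -0.0022, 0, 0, 0, -1, -0.4],
    [0, -0.0022, 0, 0, 0, -1, -0.4],
    [0, -0.0022, 0, 0, 0, -1, -0.4],
    [0, -0.0022, 0, 0, 0, -1, -0.4],
  ],
)

```text
t: 7.55
tcp_pos: [0.5488, 0.0651, 0.0828]
tool_rot: [0.591, 0.806, 0.0, 0.0]
force: [-0.3, 0.3, -0.6]
finger_gap: 0.301
gripper_force: 0.0
```

Emit:
drive_tool(
  plan=[
    [0, -0.0022, 0, 0, 0, -1, -0.4],
    [0, -0.0022, 0, 0, 0, -1, -0.4],
    [0, -0.0022, 0, 0, 0, -1, -0.4],
    [0, -0.0022, 0, 0, 0, -1, -0.4],
    [0, -0.0022, 0, 0, 0, -1, -0.4],
    [0, -0.0022, 0, 0, 0, -1, -0.4],
    [0, -0.0022, 0, 0, 0, -1, -0.4],
    [0, -0.0022, 0, 0, 0, -1, -0.4],
    [0, -0.0022, 0, 0, 0, -1, -0.4],
    [0, -0.0022, 0, 0, 0, -1, -0.4],
  ],
)

```text
t: 8.55
tcp_pos: [0.5284, 0.0569, 0.0828]
tool_rot: [0.519, 0.855, 0.0, 0.0]
force: [-0.1, -0.1, 0.0]
finger_gap: 0.3
gripper_force: 0.0
```

```bash
python3 - <<'E'
from h import *
pol()
a=shot('side')['image'][205:355,265:415,::-1];b=shot('scene')['image'][205:345,170:360,::-1]
a=cv2.resize(a,(400,400),interpolation=cv2.INTER_CUBIC);b=cv2.resize(b,(400,295),interpolation=cv2.INTER_CUBIC)
cv2.imwrite('pics/c2.png',np.hstack([a,np.vstack([b,np.zeros((105,400,3),np.uint8)])]))
E
```

```text
r 0.1275 ang 116.95 toolx ang 117.48 z 0.0828 Ft 0.16 F [-0.12 -0.12  0.02] t 8.55
```

View pics/c2.png

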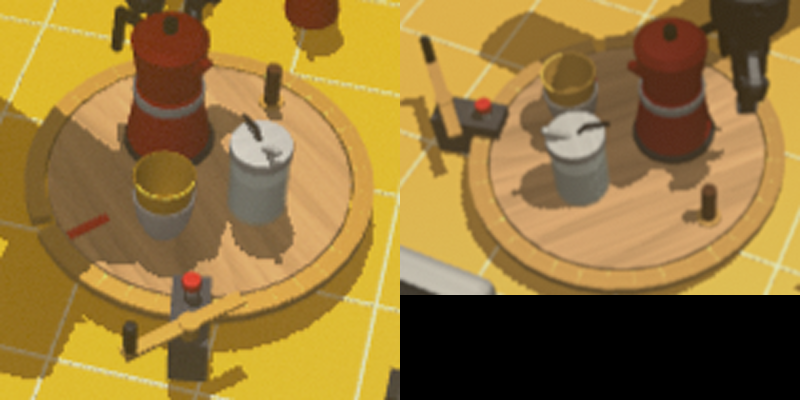

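The picture shows that the post, at (273,68) in the left half, the notch and the stripe have not moved. The fingers must have passed over the post, so I'll measure the real fingertip height.

```bash
python3 - <<'E'
from h import *
p=manip.sense()['tcp_pos']; print(p)
for n in('scene','side'):
    Q=P(n).reshape(-1,3); m=(np.hypot(Q[:,0]-p[0],Q[:,1]-p[1])<.05)&(Q[:,2]>.05)&(Q[:,2]<.2)
    q=Q[m]; q=q[np.argsort(q[:,2])]; print(n,len(q)); print(q[:12].round(4)); print(np.histogram(q[:,2],bins=np.arange(.05,.2,.01)))
Q=P('scene').reshape(-1,3); m=(np.hypot(Q[:,0]-.6335,Q[:,1]-.06)<.015)&(Q[:,2]>.045)&(Q[:,2]<.12); q=Q[m]; print('post',q[:,2].max(),len(q))
E
```

```text
[0.52817074 0.05684752 0.08277069]
scene 435
[[0.5489 0.0217 0.0501]
 [0.5587 0.0208 0.0502]
 [0.543  0.0217 0.0506]
 [0.5602 0.0189 0.0511]
 [0.5465 0.0232 0.0517]
 [0.5544 0.0215 0.0529]
 [0.5331 0.0202 0.0531]
 [0.5359 0.0213 0.0532]
 [0.5584 0.0207 0.0536]
 [0.5562 0.0198 0.0541]
 [0.5293 0.0186 0.0553]
 [0.5551 0.0193 0.0563]]
(array([25, 17, 24, 18, 12, 11, 48, 38, 15,  8, 29, 27, 77, 57, 29]), array([0.05, 0.06, 0.07, 0.08, 0.09, 0.1 , 0.11, 0.12, 0.13, 0.14, 0.15,
       0.16, 0.17, 0.18, 0.19, 0.2 ]))
side 412
[[0.5552 0.0615 0.1313]
 [0.537  0.0681 0.1317]
 [0.5397 0.0681 0.1324]
 [0.5546 0.0635 0.133 ]
 [0.5355 0.0739 0.1334]
 [0.5523 0.0618 0.134 ]
 [0.5368 0.0685 0.135 ]
 [0.5544 0.0638 0.1364]
 [0.5036 0.0481 0.1376]
 [0.5355 0.0732 0.1377]
 [0.535  0.075  0.1396]
 [0.5503 0.0577 0.1409]]
(array([  0,   0,   0,   0,   0,   0,   0,   0,  11,  20,  54, 104,  65,
        85,  73]), array([0.05, 0.06, 0.07, 0.08, 0.09, 0.1 , 0.11, 0.12, 0.13, 0.14, 0.15,
       0.16, 0.17, 0.18, 0.19, 0.2 ]))
post 0.08987242185227728 113
```

```bash
python3 - <<'E'
from h import *
A=P('scene')
for v in range(238,262,2): print(v,[tuple(A[v,u].round(3)) for u in (331,334,337)])
E
```

```text
238 [(np.float64(0.554), np.float64(0.059), np.float64(0.179)), (np.float64(0.549), np.float64(0.064), np.float64(0.176)), (np.float64(1.158), np.float64(0.271), np.float64(0.903))]
240 [(np.float64(0.554), np.float64(0.059), np.float64(0.173)), (np.float64(0.55), np.float64(0.065), np.float64(0.171)), (np.float64(0.578), np.float64(0.08), np.float64(0.207))]
242 [(np.float64(0.553), np.float64(0.059), np.float64(0.165)), (np.float64(0.584), np.float64(0.076), np.float64(0.207)), (np.float64(0.581), np.float64(0.082), np.float64(0.206))]
244 [(np.float64(0.556), np.float64(0.06), np.float64(0.162)), (np.float64(0.588), np.float64(0.078), np.float64(0.205)), (np.float64(0.587), np.float64(0.084), np.float64(0.207))]
246 [(np.float64(0.571), np.float64(0.066), np.float64(0.175)), (np.float64(0.591), np.float64(0.079), np.float64(0.202)), (np.float64(0.588), np.float64(0.084), np.float64(0.202))]
248 [(np.float64(0.572), np.float64(0.066), np.float64(0.17)), (np.float64(0.589), np.float64(0.078), np.float64(0.194)), (np.float64(0.584), np.float64(0.083), np.float64(0.191))]
250 [(np.flo
[... 369 characters left out ...]
.549), np.float64(0.059), np.float64(0.121)), (np.float64(0.554), np.float64(0.068), np.float64(0.132)), (np.float64(0.551), np.float64(0.073), np.float64(0.13))]
256 [(np.float64(0.55), np.float64(0.06), np.float64(0.117)), (np.float64(0.551), np.float64(0.067), np.float64(0.12)), (np.float64(0.551), np.float64(0.073), np.float64(0.124))]
258 [(np.float64(0.55), np.float64(0.06), np.float64(0.109)), (np.float64(0.552), np.float64(0.067), np.float64(0.115)), (np.float64(0.544), np.float64(0.071), np.float64(0.108))]
260 [(np.float64(0.5), np.float64(0.042), np.float64(0.037)), (np.float64(0.499), np.float64(0.05), np.float64(0.039)), (np.float64(0.493), np.float64(0.055), np.float64(0.034))]
```

```bash
python3 - <<'E'
from h import *
s=np.load('pics/wrist.npy',allow_pickle=True).item()
M=s['mount']; 
for u,v in((321,226),(321,215),(282,297),(275,310),(360,297),(370,305),(321,208),(321,170),(250,240)):
    print(u,v,'tool',world(s,u,v,None,M).round(4))
f=240/np.tan(np.radians(s['fov_y'])/2); v,u=np.mgrid[0:480,0:640]; d=s['z_map']
Q=np.stack([(u-s['cx'])/f*d,-(v-s['cy'])/f*d,-d],-1)@M[:3,:3].T+M[:3,3]
m=(d>0)&(abs(Q[...,0])<.03)&(abs(Q[...,1])<.06)&(Q[...,2]<.03); q=Q[m]; q=q[np.argsort(-q[:,2])]; print(q[:10].round(4),len(q))
E
```

```text
321 226 tool [-0.001   0.0005  0.1212]
321 215 tool [0.0072 0.0005 0.1248]
282 297 tool [ 0.0111 -0.0155 -0.0307]
275 310 tool [ 0.0116 -0.017  -0.0425]
360 297 tool [ 0.011   0.016  -0.0304]
370 305 tool [ 0.0118  0.019  -0.0389]
321 208 tool [0.0073 0.0005 0.1503]
321 170 tool [0.0377 0.0005 0.1711]
250 240 tool [-0.0291 -0.0677  0.1724]
[[-0.0043  0.0129 -0.0237]
 [-0.0072 -0.0129 -0.0239]
 [-0.0037  0.0128 -0.024 ]
 [-0.004  -0.0127 -0.0244]
 [-0.0049 -0.0128 -0.0244]
 [-0.0049  0.0128 -0.0244]
 [-0.0068  0.0129 -0.0245]
 [-0.0053 -0.0128 -0.0246]
 [-0.0078  0.0129 -0.0246]
 [-0.0043  0.0128 -0.0246]] 56151
```

The fingertips really sit about 24 mm behind the TCP: the wrist depth and the scene depth agree on this. I'll go back over the post and descend lower, to a TCP z of about 0.038.

Emit:
drive_tool(
  plan=[
    [-0.0012, 0.0177, 0, 0, 0, 8, -0.4],
    [-0.0012, 0.0177, 0, 0, 0, 8, -0.4],
    [-0.0012, 0.0177, 0, 0, 0, 8, -0.4],
    [-0.0012, 0.0177, 0, 0, 0, 8, -0.4],
    [-0.0012, 0.0177, 0, 0, 0, 8, -0.4],
    [-0.0012, 0.0177, 0, 0, 0, 8, -0.4],
    [0, 0.0035, 0, 0, 0, 1.6, -0.4],
    [0, 0, 0, 0, 0, 0, -0.4],
  ],
)

```text
t: 9.45
tcp_pos: [0.635, 0.0619, 0.0825]
tool_rot: [0.83, 0.558, -0.0, -0.0]
force: [-0.4, -0.1, -0.1]
finger_gap: 0.301
gripper_force: 0.0
```

```bash
python3 - <<'E'
from h import *
pol(); rel([.6342,.0621,.038],67.8+90)
st=manip.sense(); s=shot('wrist'); f=240/np.tan(np.radians(s['fov_y'])/2); v,u=np.mgrid[0:480,0:640]; d=s['z_map'];M=s['mount']
Q=np.stack([(u-s['cx'])/f*d,-(v-s['cy'])/f*d,-d],-1)@M[:3,:3].T+M[:3,3]
m=(d>0)&(abs(Q[...,0])<.03)&(abs(Q[...,1])<.03)&(Q[...,2]>-.02)&(Q[...,2]<.015); q=Q[m]; print('posttop tool',len(q),np.median(q,0).round(4),q.min(0),q.max(0))
E
```

```text
r 0.1284 ang 67.63 toolx ang 67.89 z 0.0825 Ft 0.36 F [-0.45 -0.15 -0.13] t 9.45
pos [0.635  0.0619 0.0825] yang -22.11 shift [-0.0001 -0.0008  0.0445] q [-0.078  0.697  1.498  0.     0.947  0.308] F [-0.45 -0.15 -0.13] t 9.45
wz 0.08936049360181642
posttop tool 1077 [ 0.0009 -0.0007 -0.0021] [-0.01007956 -0.00859508 -0.00427494] [0.00594509 0.00692625 0.01497749]
```

Emit:
drive_tool(
  plan=[
    [0, -0.0004, 0.012, 0, 0, 0, -0.4],
    [0, -0.0004, 0.012, 0, 0, 0, -0.4],
    [0, 0, 0.01, 0, 0, 0, -0.4],
    [0, 0, 0.008, 0, 0, 0, -0.4],
    [0, 0, 0.002, 0, 0, 0, -0.4],
    [0, 0, 0, 0, 0, 0, -0.4],
  ],
)

```text
t: 10.1
tcp_pos: [0.634, 0.0624, 0.0381]
tool_rot: [0.83, 0.558, -0.0, -0.0]
force: [-0.1, -0.3, 0.6]
finger_gap: 0.3
gripper_force: 0.0
```

Emit:
drive_tool(
  plan=[
    [0, -0.0011, 0, 0, 0, -0.5, -0.4],
    [0, -0.0022, 0, 0, 0, -1, -0.4],
    [0, -0.0022, 0, 0, 0, -1, -0.4],
    [0, -0.0022, 0, 0, 0, -1, -0.4],
    [0, -0.0022, 0, 0, 0, -1, -0.4],
    [0, -0.0022, 0, 0, 0, -1, -0.4],
    [0, -0.0022, 0, 0, 0, -1, -0.4],
  ],
)

```text
t: 10.8
tcp_pos: [0.6212, 0.0671, 0.0392]
tool_rot: [0.797, 0.604, 0.0, 0.0]
force: [1.9, 0.4, 1.0]
finger_gap: 0.298
gripper_force: 0.7
```

```bash
cat >> h.py <<'E'
def where():
    "post angle and notch-free check from wrist camera: post top in tool and world"
    st=manip.sense(); s=shot('wrist'); f=240/np.tan(np.radians(s['fov_y'])/2); v,u=np.mgrid[0:480,0:640]; d=s['z_map'];M=s['mount']
    Q=np.stack([(u-s['cx'])/f*d,-(v-s['cy'])/f*d,-d],-1)@M[:3,:3].T+M[:3,3]
    z=st['tcp_pos'][2]-.086
    m=(d>0)&(abs(Q[...,0])<.03)&(abs(Q[...,1])<.0125)&(abs(Q[...,2]-z)<.005); q=Q[m]
    if len(q)<20: print('post unseen',len(q)); return
    c=(q.min(0)+q.max(0))/2; w=Ro.from_quat(st['tool_rot']).apply(c)+st['tcp_pos']; e=w[:2]-C
    print('post tool',c.round(4),len(q),'world',w.round(4),'r',np.hypot(*e).round(4),'ang',np.degrees(np.arctan2(e[1],e[0])).round(2))
E
python3 -c "from h import *;pol();where()"
```

```text
r 0.1288 ang 74.22 toolx ang 74.38 z 0.0392 Ft -1.76 F [1.95 0.42 0.96] t 10.8
post tool [-0.002  -0.     -0.0468] 1294 world [0.6206 0.0651 0.086 ] r 0.1267 ang 74.25
```

Emit:
drive_tool(
  plan=[
    [-0.0001, -0.0022, 0, 0, 0, -1, -0.4],
    [-0.0001, -0.0022, 0, 0, 0, -1, -0.4],
    [-0.0001, -0.0022, 0, 0, 0, -1, -0.4],
    [-0.0001, -0.0022, 0, 0, 0, -1, -0.4],
    [-0.0001, -0.0022, 0, 0, 0, -1, -0.4],
    [-0.0001, -0.0022, 0, 0, 0, -1, -0.4],
    [-0.0001, -0.0022, 0, 0, 0, -1, -0.4],
    [-0.0001, -0.0022, 0, 0, 0, -1, -0.4],
    [-0.0001, -0.0022, 0, 0, 0, -1, -0.4],
    [-0.0001, -0.0022, 0, 0, 0, -1, -0.4],
  ],
)

```text
t: 11.85
tcp_pos: [0.5989, 0.0705, 0.0387]
tool_rot: [0.741, 0.672, -0.0, -0.0]
force: [1.6, 1.5, -0.1]
finger_gap: 0.303
gripper_force: 0.8
```

Emit:
drive_tool(
  plan=[
    [0, -0.0022, 0, 0, 0, -1, -0.4],
    [0, -0.0022, 0, 0, 0, -1, -0.4],
    [0, -0.0022, 0, 0, 0, -1, -0.4],
    [0, -0.0022, 0, 0, 0, -1, -0.4],
    [0, -0.0022, 0, 0, 0, -1, -0.4],
    [0, -0.0022, 0, 0, 0, -1, -0.4],
    [0, -0.0022, 0, 0, 0, -1, -0.4],
    [0, -0.0022, 0, 0, 0, -1, -0.4],
    [0, -0.0022, 0, 0, 0, -1, -0.4],
    [0, -0.0022, 0, 0, 0, -1, -0.4],
  ],
)

```text
t: 12.85
tcp_pos: [0.5769, 0.0708, 0.0388]
tool_rot: [0.68, 0.734, -0.0, -0.0]
force: [1.6, 1.2, -1.0]
finger_gap: 0.299
gripper_force: 0.8
```

Emit:
drive_tool(
  plan=[
    [0, -0.0022, 0, 0, 0, -1, -0.4],
    [0, -0.0022, 0, 0, 0, -1, -0.4],
    [0, -0.0022, 0, 0, 0, -1, -0.4],
    [0, -0.0022, 0, 0, 0, -1, -0.4],
    [0, -0.0022, 0, 0, 0, -1, -0.4],
    [0, -0.0022, 0, 0, 0, -1, -0.4],
    [0, -0.0022, 0, 0, 0, -1, -0.4],
    [0, -0.0022, 0, 0, 0, -1, -0.4],
    [0, -0.0022, 0, 0, 0, -1, -0.4],
    [0, -0.0022, 0, 0, 0, -1, -0.4],
  ],
)

```text
t: 13.85
tcp_pos: [0.5552, 0.0675, 0.0388]
tool_rot: [0.613, 0.79, -0.0, -0.0]
force: [0.6, 0.9, -0.7]
finger_gap: 0.301
gripper_force: 0.8
```

```bash
python3 - <<'E'
from h import *
pol();where()
a=shot('side')['image'][205:355,265:415,::-1];b=shot('scene')['image'][205:345,170:360,::-1]
a=cv2.resize(a,(400,400),interpolation=cv2.INTER_CUBIC);b=cv2.resize(b,(400,295),interpolation=cv2.INTER_CUBIC)
cv2.imwrite('pics/c3.png',np.hstack([a,np.vstack([b,np.zeros((105,400,3),np.uint8)])]))
E
```

```text
r 0.1281 ang 104.0 toolx ang 104.38 z 0.0388 Ft -0.81 F [ 0.6   0.94 -0.74] t 13.85
post tool [ 0.0005 -0.0001 -0.0472] 1437 world [0.555 0.068 0.086] r 0.1286 ang 104.02
```

View pics/c3.png

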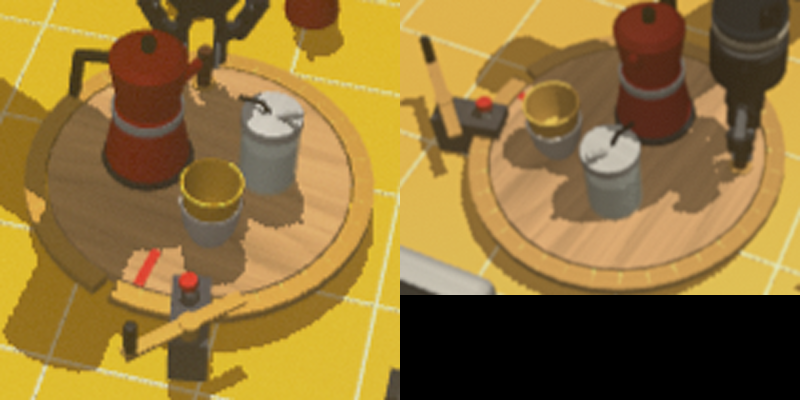

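The disc is now turning. The notch is at (105,288) in the left half, to the left of the bracket.

```bash
python3 - <<'E'
from h import *
s=np.load('pics/side.npy',allow_pickle=True).item()
for p in((105,288),(103,286),(147,268)):
    w=world(s,265+p[0]*.375,205+p[1]*.375,.036)[:2]-C; print(np.hypot(*w),np.degrees(np.arctan2(w[1],w[0])))
w=world(s,265+189*.375,205+279*.375,.076)[:2]-C;print('pin',np.hypot(*w),np.degrees(np.arctan2(w[1],w[0])))
E
```

```text
0.1661680723374625 -107.46984435350817
0.16529961437867177 -108.44995971089509
0.12706400211518348 -98.38745089468223
pin 0.15961257941456186 -79.60355280854623
```

Emit:
drive_tool(
  plan=[
    [0, -0.0022, 0, 0, 0, -1, -0.4],
    [0, -0.0022, 0, 0, 0, -1, -0.4],
    [0, -0.0022, 0, 0, 0, -1, -0.4],
    [0, -0.0022, 0, 0, 0, -1, -0.4],
    [0, -0.0022, 0, 0, 0, -1, -0.4],
    [0, -0.0022, 0, 0, 0, -1, -0.4],
    [0, -0.0022, 0, 0, 0, -1, -0.4],
    [0, -0.0022, 0, 0, 0, -1, -0.4],
    [0, -0.0022, 0, 0, 0, -1, -0.4],
    [0, -0.0022, 0, 0, 0, -1, -0.4],
  ],
)

```text
t: 15.0
tcp_pos: [0.5346, 0.0604, 0.0389]
tool_rot: [0.542, 0.84, 0.0, 0.0]
force: [1.0, -0.0, -0.3]
finger_gap: 0.297
gripper_force: 0.7
```

Emit:
drive_tool(
  plan=[
    [0, -0.0022, 0, 0, 0, -1, -0.4],
    [0, -0.0022, 0, 0, 0, -1, -0.4],
    [0, -0.0022, 0, 0, 0, -1, -0.4],
    [0, -0.0022, 0, 0, 0, -1, -0.4],
    [0, -0.0022, 0, 0, 0, -1, -0.4],
    [0, -0.0022, 0, 0, 0, -1, -0.4],
    [0, -0.0022, 0, 0, 0, -1, -0.4],
    [0, -0.0022, 0, 0, 0, -1, -0.4],
    [0, -0.0022, 0, 0, 0, -1, -0.4],
    [0, -0.0022, 0, 0, 0, -1, -0.4],
  ],
)

```text
t: 16.0
tcp_pos: [0.5152, 0.0498, 0.0388]
tool_rot: [0.467, 0.884, 0.0, -0.0]
force: [0.9, -0.4, 0.6]
finger_gap: 0.3
gripper_force: 0.7
```

Emit:
drive_tool(
  plan=[
    [0, -0.0011, 0, 0, 0, -0.5, -0.4],
    [0, -0.0011, 0, 0, 0, -0.5, -0.4],
    [0, -0.0011, 0, 0, 0, -0.5, -0.4],
    [0, -0.0011, 0, 0, 0, -0.5, -0.4],
    [0, -0.0011, 0, 0, 0, -0.5, -0.4],
  ],
)

```text
t: 16.5
tcp_pos: [0.5107, 0.0467, 0.0388]
tool_rot: [0.447, 0.894, -0.0, -0.0]
force: [0.6, 1.4, 1.4]
finger_gap: 0.301
gripper_force: 0.7
```

```bash
cat >> h.py <<'E'
def pin():
    for n,(x0,x1,y0,y1) in {'side':(325,350,300,330),'scene':(200,220,243,268)}.items():
        s=shot(n); h=s['image'][y0:y1,x0:x1].astype(int); m=(h[...,0]>1.8*h[...,1])&(h[...,0]>90); z=P(n)[y0:y1,x0:x1][m]
        v,u=np.nonzero(m); print(n,'red px',m.sum(),'row',(v.mean()+y0).round(2),'col',(u.mean()+x0).round(2),'z med/max',np.median(z[:,2]).round(4),z[:,2].max().round(4))
E
python3 -c "from h import *;pol();pin()"
```

```text
r 0.1281 ang 126.1 toolx ang 126.84 z 0.0388 Ft -1.28 F [0.6  1.35 1.43] t 16.5
side red px 69 row 308.04 col 336.48 z med/max 0.0731 0.0825
scene red px 46 row 254.96 col 210.28 z med/max 0.0739 0.0774
```

Emit:
drive_tool(
  plan=[
    [0, -0.0008, 0, 0, 0, -0.4, -0.4],
    [0, -0.0008, 0, 0, 0, -0.4, -0.4],
    [0, -0.0008, 0, 0, 0, -0.4, -0.4],
    [0, -0.0008, 0, 0, 0, -0.4, -0.4],
    [0, -0.0008, 0, 0, 0, -0.4, -0.4],
  ],
)

```text
t: 17.1
tcp_pos: [0.5075, 0.0442, 0.0387]
tool_rot: [0.432, 0.902, -0.0, -0.0]
force: [0.4, 1.6, -0.6]
finger_gap: 0.301
gripper_force: 0.8
```

Emit:
drive_tool(
  plan=[
    [0, -0.0008, 0, 0, 0, -0.4, -0.4],
    [0, -0.0008, 0, 0, 0, -0.4, -0.4],
    [0, -0.0008, 0, 0, 0, -0.4, -0.4],
  ],
)

```text
t: 17.4
tcp_pos: [0.5056, 0.0427, 0.0387]
tool_rot: [0.422, 0.906, -0.0, -0.0]
force: [0.5, 1.5, -1.4]
finger_gap: 0.299
gripper_force: 0.8
```

```bash
python3 -c "from h import *;pol();pin()"
```

```text
r 0.1281 ang 129.0 toolx ang 130.03 z 0.0387 Ft -1.4 F [ 0.55  1.55 -1.4 ] t 17.4
side red px 71 row 308.13 col 337.62 z med/max 0.0729 0.0808
scene red px 42 row 253.86 col 209.5 z med/max 0.0742 0.0782
```

Emit:
drive_tool(
  plan=[
    [0, -0.0008, 0, 0, 0, -0.3, -0.4],
    [0, -0.0008, 0, 0, 0, -0.3, -0.4],
    [0, -0.0008, 0, 0, 0, -0.3, -0.4],
  ],
)

```text
t: 17.8
tcp_pos: [0.504, 0.0411, 0.0388]
tool_rot: [0.415, 0.91, 0.0, 0.0]
force: [0.6, 2.8, -0.5]
finger_gap: 0.298
gripper_force: 0.8
```

```bash
python3 -c "from h import *;pol();pin()"
```

```text
r 0.1278 ang 129.99 toolx ang 130.92 z 0.0388 Ft -2.24 F [ 0.57  2.8  -0.52] t 17.8
side red px 77 row 308.38 col 338.32 z med/max 0.0704 1.1975
scene red px 43 row 253.93 col 209.53 z med/max 0.0743 0.9026
```

Emit:
drive_tool(
  plan=[
    [0, -0.0008, 0, 0, 0, -0.3, -0.4],
    [0, -0.0008, 0, 0, 0, -0.3, -0.4],
  ],
)

```text
t: 18.1
tcp_pos: [0.5029, 0.0401, 0.0388]
tool_rot: [0.411, 0.912, 0.0, 0.0]
force: [0.1, 1.5, -0.1]
finger_gap: 0.298
gripper_force: 0.8
```

```bash
python3 -c "from h import *;pol();pin()"
```

```text
r 0.1278 ang 130.69 toolx ang 131.52 z 0.0388 Ft -1.01 F [ 0.08  1.45 -0.15] t 18.1
side red px 85 row 308.81 col 339.02 z med/max 0.0702 1.1975
scene red px 42 row 253.86 col 209.5 z med/max 0.0751 0.078
```

Emit:
drive_tool(
  plan=[
    [0, -0.0008, 0, 0, 0, -0.3, -0.4],
    [0, -0.0008, 0, 0, 0, -0.3, -0.4],
  ],
)

```text
t: 18.4
tcp_pos: [0.5016, 0.039, 0.0388]
tool_rot: [0.406, 0.914, -0.0, 0.0]
force: [0.1, 1.8, -0.8]
finger_gap: 0.299
gripper_force: 0.6
```

Emit:
drive_tool(
  plan=[
    [0, -0.0008, 0, 0, 0, -0.3, -0.4],
    [0, -0.0008, 0, 0, 0, -0.3, -0.4],
  ],
)

```text
t: 18.6
tcp_pos: [0.5003, 0.0379, 0.0388]
tool_rot: [0.401, 0.916, -0.0, -0.0]
force: [0.7, 2.1, 1.0]
finger_gap: 0.298
gripper_force: 0.6
```

```bash
python3 -c "from h import *;pol();pin()"
```

```text
r 0.1279 ang 132.21 toolx ang 132.72 z 0.0388 Ft -1.92 F [0.7  2.09 0.96] t 18.6
side red px 96 row 309.17 col 340.19 z med/max 0.0427 0.0809
scene red px 42 row 254.24 col 209.36 z med/max 0.0726 0.0767
```

Emit:
drive_tool(
  plan=[
    [0, -0.0007, 0, 0, 0, -0.3, -0.4],
    [0, -0.0007, 0, 0, 0, -0.3, -0.4],
  ],
)

```text
t: 18.9
tcp_pos: [0.4995, 0.0369, 0.0388]
tool_rot: [0.396, 0.918, 0.0, 0.0]
force: [-0.2, 0.5, -0.4]
finger_gap: 0.303
gripper_force: 0.5
```

Emit:
drive_tool(
  plan=[
    [0, -0.0007, 0, 0, 0, -0.3, -0.4],
    [0, -0.0007, 0, 0, 0, -0.3, -0.4],
  ],
)

```text
t: 19.1
tcp_pos: [0.4985, 0.036, 0.0388]
tool_rot: [0.391, 0.92, 0.0, 0.0]
force: [0.4, 1.3, -0.5]
finger_gap: 0.303
gripper_force: 0.5
```

```bash
python3 -c "from h import *;pol();pin()"
```

```text
r 0.1277 ang 133.39 toolx ang 133.92 z 0.0388 Ft -1.17 F [ 0.37  1.31 -0.5 ] t 19.1
side red px 104 row 310.28 col 341.31 z med/max 0.0412 1.1975
scene red px 49 row 256.84 col 209.43 z med/max 0.0652 0.069
```

The pin has fallen: its head is about 9 mm lower, and there was no push-force spike. I'll back off to the centre of the cage and lift.

Emit:
drive_tool(
  plan=[
    [0, 0.0025, 0, 0, 0, 0, -0.4],
    [0, 0.002, 0, 0, 0, 0, -0.4],
    [0, 0, 0, 0, 0, 0, -0.4],
  ],
)

```text
t: 19.5
tcp_pos: [0.502, 0.0393, 0.0388]
tool_rot: [0.391, 0.92, 0.0, 0.0]
force: [0.3, 0.2, -0.4]
finger_gap: 0.301
gripper_force: 0.0
```

```bash
python3 - <<'E'
from h import *
pol();pin();where()
a=shot('side')['image'][230:360,280:400,::-1];cv2.imwrite('pics/c4.png',cv2.resize(a,None,fx=4,fy=4,interpolation=cv2.INTER_CUBIC))
E
```

```text
r 0.1278 ang 131.22 toolx ang 133.92 z 0.0388 Ft -0.36 F [ 0.27  0.23 -0.42] t 19.5
side red px 104 row 310.34 col 341.36 z med/max 0.0402 0.072
scene red px 49 row 256.84 col 209.43 z med/max 0.0645 0.0683
post tool [ 0.0005 -0.002  -0.0472] 1476 world [0.4999 0.0382 0.086 ] r 0.1283 ang 132.27
```

View pics/c4.png

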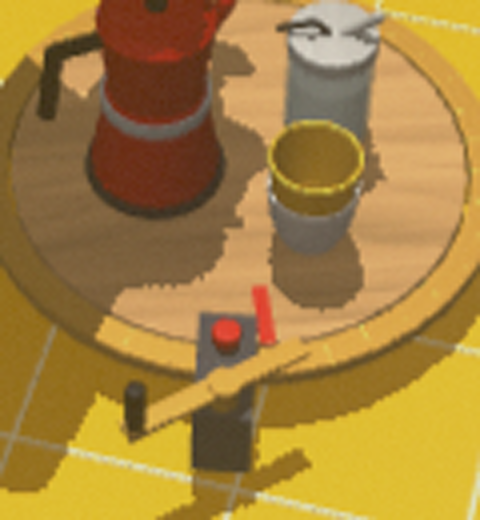

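The pin head at (226,333) sits flush on the bracket, and the pot, cups and sugar are upright. Next I lift clear, above the pot's 0.2 m, and go over to the knob.

Emit:
drive_tool(
  plan=[
    [0, 0, -0.01, 0, 0, 0, -0.4],
    [0, 0, -0.02, 0, 0, 0, -0.4],
    [0, 0, -0.03, 0, 0, 0, -0.4],
    [0, 0, -0.04, 0, 0, 0, -0.4],
    [0, 0, -0.04, 0, 0, 0, -0.4],
    [0, 0, -0.04, 0, 0, 0, -0.4],
    [0, 0, -0.025, 0, 0, 0, -0.4],
    [0, 0, 0, 0, 0, 0, -0.4],
  ],
)

```text
t: 20.5
tcp_pos: [0.5042, 0.0389, 0.2485]
tool_rot: [0.392, 0.92, 0.001, 0.005]
force: [0.5, 0.1, 0.1]
finger_gap: 0.298
gripper_force: 0.0
```

```bash
python3 -c "
from h import *
pol();pin();rel([.585,-.2995,.24],46.3-90)"
```

```text
r 0.126 ang 130.6 toolx ang 133.9 z 0.2485 Ft -0.45 F [0.47 0.13 0.12] t 20.5
side red px 101 row 310.52 col 341.34 z med/max 0.0411 1.1975
scene red px 42 row 257.07 col 209.31 z med/max 0.0646 0.9026
pos [0.5014 0.0392 0.2445] yang 43.9 shift [-0.302  -0.1746  0.0047] q [-0.144  0.315  1.688 -0.     1.138 -0.911] F [-0.29  0.47 -1.01] t 20.6
wz 87.60086648858238
```

Emit:
drive_tool(
  plan=[
    [-0.0302, -0.0175, 0, 0, 0, 0, -0.4],
    [-0.0302, -0.0175, 0, 0, 0, 0, -0.4],
    [-0.0302, -0.0175, 0, 0, 0, 0, -0.4],
    [-0.0302, -0.0175, 0, 0, 0, 0, -0.4],
    [-0.0302, -0.0175, 0, 0, 0, 0, -0.4],
    [-0.0302, -0.0175, 0, 0, 0, 0, -0.4],
    [-0.0302, -0.0175, 0, 0, 0, 0, -0.4],
    [-0.0302, -0.0175, 0, 0, 0, 0, -0.4],
    [-0.0302, -0.0175, 0, 0, 0, 0, -0.4],
    [-0.0302, -0.0175, 0, 0, 0, 0, -0.4],
  ],
)

```text
t: 21.6
tcp_pos: [0.5839, -0.3004, 0.2412]
tool_rot: [0.392, 0.92, 0.001, -0.002]
force: [0.3, -0.1, -0.3]
finger_gap: 0.299
gripper_force: 0.0
```

Emit:
drive_tool(
  plan=[
    [0, 0, 0, 0, 0, 8.5, -0.4],
    [0, 0, 0, 0, 0, 8.5, -0.4],
    [0, 0, 0, 0, 0, 8.5, -0.4],
    [0, 0, 0, 0, 0, 8.5, -0.4],
    [0, 0, 0, 0, 0, 8.5, -0.4],
    [0, 0, 0, 0, 0, 8.5, -0.4],
    [0, 0, 0, 0, 0, 8.5, -0.4],
    [0, 0, 0, 0, 0, 8.5, -0.4],
    [0, 0, 0, 0, 0, 8.5, -0.4],
    [0, 0, 0, 0, 0, 8.5, -0.4],
  ],
)

```text
t: 22.6
tcp_pos: [0.5837, -0.2989, 0.2411]
tool_rot: [0.912, 0.411, -0.001, -0.002]
force: [-0.1, -0.8, -0.0]
finger_gap: 0.301
gripper_force: 0.0
```

Emit:
drive_tool(
  plan=[
    [0, 0, 0, 0, 0, 2.6, -0.4],
    [0, 0, 0, 0, 0, 0, -0.4],
    [0, 0, 0, 0, 0, 0, -0.4],
  ],
)

```text
t: 22.9
tcp_pos: [0.5842, -0.2993, 0.2421]
tool_rot: [0.919, 0.394, -0.001, -0.001]
force: [0.4, -0.5, -0.2]
finger_gap: 0.298
gripper_force: 0.0
```

```bash
python3 - <<'E'
from h import *
rel([.585,-.2995,.22],46.3-90)
st=manip.sense(); s=shot('wrist'); cv2.imwrite('pics/w2.png',s['image'][:,:,::-1])
f=240/np.tan(np.radians(s['fov_y'])/2); v,u=np.mgrid[0:480,0:640]; d=s['z_map'];M=s['mount']
Q=np.stack([(u-s['cx'])/f*d,-(v-s['cy'])/f*d,-d],-1)@M[:3,:3].T+M[:3,3]
W=Ro.from_quat(st['tool_rot']).apply(Q.reshape(-1,3)).reshape(Q.shape)+st['tcp_pos']; np.save('pics/W.npy',W)
m=(d>0)&(abs(W[...,2]-.110)<.004)&(np.hypot(W[...,0]-.585,W[...,1]+.2995)<.03)
q=W[m]; print(len(q),q.min(0),q.max(0)); vv,uu=np.nonzero(m); print(uu.min(),uu.max(),vv.min(),vv.max())
E
```

```text
pos [ 0.5842 -0.2993  0.2421] yang -43.65 shift [0.0004 0.0008 0.0221] q [-0.643  0.539  1.306 -0.     1.301  0.118] F [ 0.43 -0.5  -0.19] t 22.9
wz 0.05213915582839945
150 [ 0.5783102  -0.3048942   0.10614676] [ 0.58943547 -0.29331107  0.11081948]
314 327 214 227
```

View pics/w2.png

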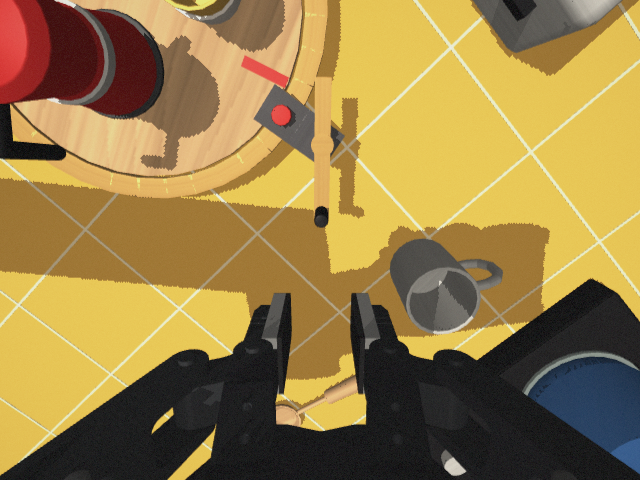

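The wrist view shows the knob at (321,218) in line with the pivot at (322,146), the pin head at (281,115) down on the bracket, and the jug at (435,285) to the right. I'll check clearance to the jug while descending above the knob.

```bash
python3 - <<'E'
from h import *
W=np.load('pics/W.npy')
for u,v in((395,265),(400,310),(440,300),(425,245),(322,146),(281,115),(500,270)): print(u,v,W[v,u].round(4))
E
```

```text
395 265 [ 0.5932 -0.409   0.0231]
400 310 [ 0.5563 -0.4693 -0.0011]
440 300 [ 0.6036 -0.4725  0.0317]
425 245 [ 0.6322 -0.4134  0.0236]
322 146 [ 0.6251 -0.257   0.076 ]
281 115 [ 0.6168 -0.2134  0.0647]
500 270 [ 0.6712 -0.4715  0.0584]
```

Emit:
drive_tool(
  plan=[
    [0, 0, 0.035, 0, 0, 0, -0.5],
    [0, 0, 0.035, 0, 0, 0, -0.5],
    [0, 0, 0.025, 0, 0, 0, -0.5],
    [0, 0, 0, 0, 0, 0, -0.5],
  ],
)

```text
t: 23.35
tcp_pos: [0.582, -0.2977, 0.1442]
tool_rot: [0.919, 0.393, -0.003, -0.004]
force: [-0.5, 0.0, 1.0]
finger_gap: 0.251
gripper_force: 0.0
```

```bash
python3 -c "
from h import *
rel([.5839,-.2991,.062],46.3-90)"
```

```text
pos [ 0.582  -0.2977  0.1442] yang -43.68 shift [0.0004 0.0032 0.0822] q [-0.643  0.64   1.405 -0.     1.106  0.119] F [-0.47  0.02  1.04] t 23.35
wz 0.01992305903699787
```

Emit:
drive_tool(
  plan=[
    [0, 0, 0.02, 0, 0, 0, -0.5],
    [0, 0, 0.015, 0, 0, 0, -0.5],
    [0, 0, 0, 0, 0, 0, -0.5],
    [0, 0, 0, 0, 0, 0, -0.5],
  ],
)

```text
t: 23.75
tcp_pos: [0.5852, -0.3, 0.1144]
tool_rot: [0.919, 0.393, 0.0, 0.0]
force: [0.4, 0.3, 0.7]
finger_gap: 0.25
gripper_force: 0.0
```

```bash
python3 -c "
from h import *
rel([.5839,-.2991,.062],46.3-90)"
```

```text
pos [ 0.5852 -0.3     0.1144] yang -43.7 shift [-0.0003 -0.0016  0.0524] q [-0.643  0.677  1.426  0.     1.038  0.119] F [0.39 0.28 0.68] t 23.75
wz 0.002819688653531216
```

Emit:
drive_tool(
  plan=[
    [0, -0.0015, 0.01, 0, 0, 0, -0.5],
    [0, 0, 0.015, 0, 0, 0, -0.5],
    [0, 0, 0.015, 0, 0, 0, -0.5],
    [0, 0, 0.008, 0, 0, 0, -0.5],
    [0, 0, 0.004, 0, 0, 0, -0.5],
    [0, 0, 0, 0, 0, 0, -0.5],
  ],
)

```text
t: 24.35
tcp_pos: [0.5834, -0.2984, 0.0607]
tool_rot: [0.919, 0.393, -0.0, -0.001]
force: [0.1, 0.0, -0.3]
finger_gap: 0.251
gripper_force: 0.0
```

Emit:
drive_tool(
  plan=[
    [0, 0.001, 0, 0, 0, -1, -0.5],
    [0, 0.002, 0, 0, 0, -2, -0.5],
    [0, 0.002, 0, 0, 0, -2, -0.5],
    [0, 0.002, 0, 0, 0, -2, -0.5],
    [0, 0.002, 0, 0, 0, -2, -0.5],
  ],
)

```text
t: 24.85
tcp_pos: [0.5911, -0.3046, 0.0626]
tool_rot: [0.885, 0.465, 0.0, 0.0]
force: [-0.5, 1.8, 0.2]
finger_gap: 0.257
gripper_force: 0.4
```

```bash
cat >> h.py <<'E'
PV=np.array([.6253,-.2557])
def kp():
    s=manip.sense(); w=s['tcp_pos'][:2]-PV; a=np.degrees(np.arctan2(w[1],w[0])); y=Ro.from_quat(s['tool_rot']).as_matrix()[:,1]
    t=np.array([-np.sin(np.radians(a)),np.cos(np.radians(a))]); print('keeper tool r',np.hypot(*w).round(4),'ang',a.round(2),'-x ang',(np.degrees(np.arctan2(y[1],y[0]))-90).round(2),'Ft',(s['force'][:2]@t).round(2),'z',s['tcp_pos'][2].round(4),'gf',s['gripper_force'],'t',s['t'])
E
python3 -c "from h import *;kp()"
```

```text
keeper tool r 0.0597 ang -124.99 -x ang -124.58 Ft -1.45 z 0.0626 gf 0.3548134211450815 t 24.85
```

Emit:
drive_tool(
  plan=[
    [0, 0.0021, 0, 0, 0, -2, -0.5],
    [0, 0.0021, 0, 0, 0, -2, -0.5],
    [0, 0.0021, 0, 0, 0, -2, -0.5],
    [0, 0.0021, 0, 0, 0, -2, -0.5],
    [0, 0.0021, 0, 0, 0, -2, -0.5],
    [0, 0.0021, 0, 0, 0, -2, -0.5],
    [0, 0.0021, 0, 0, 0, -2, -0.5],
    [0, 0.0021, 0, 0, 0, -2, -0.5],
    [0, 0.0021, 0, 0, 0, -2, -0.5],
    [0, 0.0021, 0, 0, 0, -2, -0.5],
  ],
)

```text
t: 25.85
tcp_pos: [0.6098, -0.3137, 0.0626]
tool_rot: [0.791, 0.612, 0.0, 0.0]
force: [-0.8, 0.4, 0.8]
finger_gap: 0.246
gripper_force: 0.4
```

Emit:
drive_tool(
  plan=[
    [0, 0.0021, 0, 0, 0, -2, -0.5],
    [0, 0.0021, 0, 0, 0, -2, -0.5],
    [0, 0.0021, 0, 0, 0, -2, -0.5],
    [0, 0.0021, 0, 0, 0, -2, -0.5],
    [0, 0.0021, 0, 0, 0, -2, -0.5],
  ],
)

```text
t: 26.35
tcp_pos: [0.62, -0.3156, 0.0626]
tool_rot: [0.735, 0.678, 0.0, 0.0]
force: [0.1, 0.1, -0.1]
finger_gap: 0.25
gripper_force: 0.4
```

```bash
python3 -c "from h import *;kp()"
```

```text
keeper tool r 0.0602 ang -95.02 -x ang -94.58 Ft 0.06 z 0.0626 gf 0.3530480246990919 t 26.35
```

Emit:
drive_tool(
  plan=[
    [0, 0.0021, 0, 0, 0, -2, -0.5],
    [0, 0.0021, 0, 0, 0, -2, -0.5],
    [0, 0.0016, 0, 0, 0, -1.5, -0.5],
    [0, 0.0016, 0, 0, 0, -1.5, -0.5],
    [0, 0.0016, 0, 0, 0, -1.5, -0.5],
  ],
)

```text
t: 26.85
tcp_pos: [0.6291, -0.316, 0.0622]
tool_rot: [0.683, 0.731, -0.0, 0.0]
force: [-0.6, -0.1, -0.9]
finger_gap: 0.246
gripper_force: 0.4
```

Emit:
drive_tool(
  plan=[
    [0, 0.001, 0, 0, 0, -1, -0.5],
    [0, 0.001, 0, 0, 0, -1, -0.5],
    [0, 0.001, 0, 0, 0, -1, -0.5],
    [0, 0.001, 0, 0, 0, -1, -0.5],
  ],
)

```text
t: 27.25
tcp_pos: [0.6329, -0.3155, 0.0618]
tool_rot: [0.657, 0.754, -0.0, 0.0]
force: [-1.2, -0.3, 0.4]
finger_gap: 0.249
gripper_force: 0.4
```

```bash
python3 -c "from h import *;kp()"
```

```text
keeper tool r 0.0603 ang -82.73 -x ang -82.12 Ft -1.28 z 0.0618 gf 0.38101653568446636 t 27.25
```

Near the stop now, so I'm taking small steps and watching the force.

Emit:
drive_tool(
  plan=[
    [0, 0.001, 0, 0, 0, -1, -0.5],
    [0, 0.001, 0, 0, 0, -1, -0.5],
    [0, 0.001, 0, 0, 0, -1, -0.5],
  ],
)

```text
t: 27.55
tcp_pos: [0.6359, -0.315, 0.0618]
tool_rot: [0.637, 0.771, -0.0, 0.0]
force: [-1.3, -0.7, 1.0]
finger_gap: 0.253
gripper_force: 0.4
```

Emit:
drive_tool(
  plan=[
    [0, 0.0008, 0, 0, 0, -0.7, -0.5],
    [0, 0.0008, 0, 0, 0, -0.7, -0.5],
    [0, 0.0008, 0, 0, 0, -0.7, -0.5],
  ],
)

```text
t: 27.85
tcp_pos: [0.6382, -0.3145, 0.0618]
tool_rot: [0.623, 0.782, -0.0, 0.0]
force: [-0.8, -0.9, 1.3]
finger_gap: 0.254
gripper_force: 0.4
```

```bash
python3 -c "from h import *;kp()"
```

```text
keeper tool r 0.0602 ang -77.6 -x ang -77.05 Ft -0.97 z 0.0618 gf 0.4134531319141388 t 27.85
```

Emit:
drive_tool(
  plan=[
    [0, 0.0007, 0, 0, 0, -0.6, -0.5],
    [0, 0.0007, 0, 0, 0, -0.6, -0.5],
  ],
)

```text
t: 28.05
tcp_pos: [0.6395, -0.3142, 0.0618]
tool_rot: [0.615, 0.789, -0.0, 0.0]
force: [-1.0, -0.6, 0.2]
finger_gap: 0.253
gripper_force: 0.4
```

Emit:
drive_tool(
  plan=[
    [0, 0.0007, 0, 0, 0, -0.6, -0.5],
    [0, 0.0007, 0, 0, 0, -0.6, -0.5],
  ],
)

```text
t: 28.25
tcp_pos: [0.6409, -0.3138, 0.0618]
tool_rot: [0.606, 0.795, -0.0, 0.0]
force: [-1.0, -0.0, 1.0]
finger_gap: 0.25
gripper_force: 0.4
```

```bash
python3 -c "from h import *;kp()"
```

```text
keeper tool r 0.0602 ang -74.95 -x ang -74.66 Ft -0.99 z 0.0618 gf 0.42101587168872356 t 28.25
```

Emit:
drive_tool(
  plan=[
    [0, 0.0006, 0, 0, 0, -0.5, -0.5],
    [0, 0.0006, 0, 0, 0, -0.5, -0.5],
  ],
)

```text
t: 28.45
tcp_pos: [0.6416, -0.3135, 0.0618]
tool_rot: [0.599, 0.8, -0.0, -0.0]
force: [-2.4, -2.4, 0.9]
finger_gap: 0.251
gripper_force: 1.5
```

```bash
python3 -c "from h import *;kp()"
```

```text
keeper tool r 0.0601 ang -74.3 -x ang -73.65 Ft -2.92 z 0.0618 gf 1.476983092725277 t 28.45
```

Emit:
drive_tool(
  plan=[
    [0, 0.0005, 0, 0, 0, 0, -0.5],
  ],
)

```text
t: 28.55
tcp_pos: [0.6416, -0.3135, 0.0617]
tool_rot: [0.6, 0.8, -0.001, -0.001]
force: [-4.1, -2.6, 1.3]
finger_gap: 0.253
gripper_force: 2.2
```

```bash
python3 -c "from h import *;kp()"
```

```text
keeper tool r 0.0601 ang -74.27 -x ang -73.67 Ft -4.6 z 0.0617 gf 2.179385796189308 t 28.55
```

The force has risen to 4.6 N with no further motion, so the lever is at its stop. I'll back off to centre, lift and look.

Emit:
drive_tool(
  plan=[
    [0, -0.003, 0, 0, 0, 0, -0.5],
    [0, -0.0022, 0, 0, 0, 0, -0.5],
    [0, 0, 0, 0, 0, 0, -0.5],
    [0, 0, -0.008, 0, 0, 0, -0.5],
    [0, 0, -0.015, 0, 0, 0, -0.5],
    [0, 0, -0.02, 0, 0, 0, -0.5],
    [0, 0, -0.04, 0, 0, 0, -0.5],
    [0, 0, -0.04, 0, 0, 0, -0.5],
    [0, 0, -0.04, 0, 0, 0, -0.5],
    [0, 0, -0.02, 0, 0, 0, -0.5],
  ],
)

```text
t: 29.55
tcp_pos: [0.6396, -0.3159, 0.2517]
tool_rot: [0.6, 0.8, 0.0, 0.005]
force: [0.1, -0.7, -1.0]
finger_gap: 0.249
gripper_force: 0.0
```

Emit:
drive_tool(
  plan=[
    [0, 0, 0, 0, 0, 0, -0.5],
    [0, 0, 0, 0, 0, 0, -0.5],
  ],
)

```text
t: 29.75
tcp_pos: [0.6374, -0.3146, 0.2455]
tool_rot: [0.6, 0.8, 0.0, 0.001]
force: [-0.4, 0.5, -0.5]
finger_gap: 0.249
gripper_force: 0.0
```

```bash
python3 - <<'E'
from h import *
st=manip.sense(); s=shot('wrist'); cv2.imwrite('pics/w3.png',s['image'][:,:,::-1])
f=240/np.tan(np.radians(s['fov_y'])/2); v,u=np.mgrid[0:480,0:640]; d=s['z_map'];M=s['mount']
Q=np.stack([(u-s['cx'])/f*d,-(v-s['cy'])/f*d,-d],-1)@M[:3,:3].T+M[:3,3]
W=Ro.from_quat(st['tool_rot']).apply(Q.reshape(-1,3)).reshape(Q.shape)+st['tcp_pos']
q=W[(d>0)&(abs(W[...,2]-.110)<.004)&(np.hypot(W[...,0]-.636,W[...,1]+.316)<.03)]
k=(q.min(0)+q.max(0))/2; e=k[:2]-PV; g=k[:2]-C; print(st['tcp_pos'],'knob',k.round(4),'about pivot',np.degrees(np.arctan2(e[1],e[0])),'off axis',np.hypot(*g),np.degrees(np.arctan2(g[1],g[0])))
E
```

```text
[ 0.63744043 -0.31455386  0.24553823] knob [ 0.6375 -0.3152  0.1087] about pivot -78.39672322861298 off axis 0.26347693575081893 -78.7674084066113
```

View pics/w3.png

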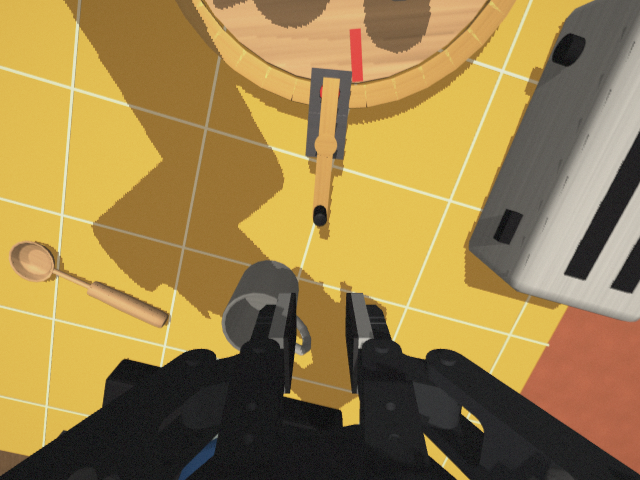

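The lever lies straight outward along the bracket, with its inner end over the pin head at (328,90). The knob at (320,215) is at its stop direction, and the arm is clear of everything.

```bash
python3 -c "
from h import *
print(manip.sign_off())"
```

```text
the job is handed in; nothing more can be done
None
```

I handed the job in at about 30 s: the drop pin fell home and the keeper lever is against its stop over the pin's head, with the arm clear; my first pass at the post missed above it, and in the views I took nothing else was touched or moved.

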